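# Hold the dressing stone home against its stops

## Task

Get the grey dressing stone ready for sharpening the nippers: set it flat on the stop board, its long side square against the two side stops and its end against the single end stop. Press it home against both at once without ramming it, and finish still holding it pressed with the gripper (do not let go); leave the other things where they lie.

Things in the scene. Friction and masses are not known exactly. Their poses are not given: they have to be found in the camera images.
- whetstone: dark grey rectangular dressing stone, a plain block 46 x 86 x 21 mm, about 0.2 kg (varies), lying flat on the table at the start, never on the board. Origin at the centre of its underside, z up; its x and y axes are turned by -0.052 rad from the stone's edges, so use the point stone for its direction.
- stone (a point): the centre of the stone's underside with axes square to its edges: x across its width (46 mm), y along its length (86 mm), z up (21 mm). A half turn about z makes no difference.
- stop_board: light wooden board 120 x 150 x 12 mm (its x, y, z), screwed to the table, with three small aluminium stop blocks on top. Origin at the centre of its underside, z up. The stops stand towards its +x (side stops) and +y (end stop).
- side_stop: the pair of fixed aluminium blocks for the stone's long side, each 16 mm (board x) x 18 mm (board y) x 12 mm high. Origin on the board's top face above the board's centre (same axes as the board); the blocks are centred at x = +31 mm, y = +34 and -34 mm, leaving a 50 mm wide gap between them where a finger can go; their stop faces look to -x and lie at x = +23 mm.
- end_stop: the single fixed aluminium block for the stone's end, 30 mm (board x) x 16 mm (board y) x 12 mm high. Origin on the board's top face above the board's centre (same axes as the board); the block is centred at x = 0, y = +51 mm; its stop face looks to -y and lies at y = +43 mm.
- seat (a point): point on the board's top face (12 mm above the table) above the board's centre, axes as the board's: where the point stone comes to lie, its y along the board's y, when it is home against both stops. The stops are smooth (friction on the stone about 0.3); stone on board has about 1, so a stone pressed down hard while sliding sticks.
- slab_green: bystander: flat greenish irregular stone slab 58 x 102 x 14 mm, origin at the centre of its underside
- tape_masking: bystander: roll of masking tape lying flat, 104 x 102 x 25 mm, origin at the centre of its underside
- tile_nippers: bystander: tile nippers with red handles lying flat, 226 x 69 x 15 mm, origin at the centre of their underside
There are look-alikes about, which are no part of the job. Leave any pink look-alike of the stop_board alone.

How it is judged:
By the outcome, as a careful person would: the job done as asked, in the order asked, and still so for the second after the job is handed in, while the arm keeps its last pose, push and grip.
It also fails if it takes over 58 s, if anything falls off the work surface, if the arm or the gripper's body presses on something with over 40 N, if the wrist force passes 120 N, or if a joint passes its speed limit or range.

## Robot

A 6-joint arm with a two-finger parallel gripper is mounted at the origin on the work surface; the furniture and walls round the work are solid. World frame = base frame: x ahead of the robot, y to its left, z up, the work surface at z = 0. Lengths are in m, angles in rad, forces in N, time in s.
With the tool pointing down it reaches from about 0.25 to 0.725 m from the base axis. Payload 4 kg.
Tool frame: the origin (TCP) lies at the very end of the fingers, on their centre line; the grasp point (between the pads) lies 19 mm behind it; z points along the fingers, y is the line along which they close (so a half turn about z gives the same grasp; the last joint's range is limited). The gripper opens to 85 mm and grips with 20 to 120 N. Pads are 22 mm wide; open, the fingers measure 114 mm over their backs; the gripper's body (76 mm by 85 mm) begins 54 mm behind the grasp point. The pads swing forward as they close: fully open they stand 13 mm farther back than shut.
Start: joints at [1.312, 0.241, 0.005, 1.335, 0, 1.571], TCP at [0.128, 0.483, 0.231] pointing down, gripper open.
Joint ranges: [-2.72, 2.72], [-1.05, 1.87], [-1.09, 1.28], [-1.99, 2.15], [-1.42, 1.44], [-3.14, 3.14]. Speed limits (rad/s): [2.79, 2.79, 3.14, 3.14, 3.14, 3.14].

## Interface

Orientations are given as a unit quaternion [x, y, z, w].
In Python, from workcell import telemetry, vision, workorder gives the robot as it stands.
- The arm moves only by the shell command python3 -m inch 'ROWS'. ROWS is JSON, a list of rows, each a list of 3 entries, a list of its own where there are three numbers: the turn, a rotation vector about the tool's x, y, z scaled (see below), then the shift along the tool's x, y, z scaled (see below), then the closure, from -1 (fully open) to 1 (shut). A call has 1 to 10 rows; each row shifts and turns the commanded pose from where the row before left it, along the tool's axes as they then stand; what a row does not reach is not made up. The controller multiplies each number of a shift by 0.3 m and each number of a turn by 360 degrees. A row lasts 1/12 s, in which the tool goes at most 41.7 mm and 7.16 degrees, less where a joint would pass 70% of its speed; a pose out of reach is approached as far as the arm can. A call with a number of a shift or a turn outside -1 to 1 is refused whole. A call with a gripper value outside its range is refused whole. The fingers move at their own pace and stop on an object; the grip force is fixed at half the most. Time passes only in rows, so rows that do not move let the fingers close. It gives the time, the measured TCP pose, the force, the opening and the grip force at its end, in the units of the state.
- telemetry.get_obs(): the state, without advancing time (a new reading comes with each control period).
- vision.camera(name): name is "scene" or "top" or "wrist"; returns a dict with "img" (480x640x3 uint8, red, green, blue), "fov_y" (degrees; the focal length in pixels is half the picture's height over the tangent of half this angle, whatever the lens; pixels are square), "cx", "cy" (the principal point, pixels), "pose" (4x4, takes a point from camera to world coordinates). Camera axes: x right, y up, looking along -z (the intrinsics and any distortion apply to the point x, -y, -z); pixel columns grow to the right and rows downward; lengths in m; the calibration is good to about 2 mm. A picture is of the moment at which its call begins. There is no depth.
- workorder.job_done(): hands the job in; it is judged then, once.
The state is a dict: "clock": time; "joint_pos": joint angles; "joint_vel": joint speeds; "tau": joint torques, N m; "eef_pos": TCP position; "tool_rot": TCP orientation; "ft_force": force on the tool from outside, world axes, zero at the start; "ft_torque": the same for the moment, N m; "grip_width": finger opening in m; "grasp_force": force on a finger pad.
Only numpy, scipy, OpenCV 4.12 (cv2) and the standard library are available. Lean on these libraries where they do the work, as an engineer would, in place of code of your own. Each camera call takes 0.05 s, during which the arm holds its last target. There are 200 camera calls.

## Working session

There is one attempt and no reset: what is moved stays moved. The work goes in short steps, Python scripts to look and compute and a shell command to move; the robot and the scene stay as the last step left them, time stands still between calls to the robot, and variables do not carry over. Pictures are saved under pics/ and viewed, at most 10 in all, crops included, and the job is handed in when it is done.

```bash
ls; mkdir -p pics
python3 - <<'E'
from workcell import telemetry, vision
import cv2
o=telemetry.get_obs();print(o)
for n in("top","scene"):
    c=vision.camera(n);print(n,c["fov_y"],c["cx"],c["cy"],c["pose"],[k for k in c])
    cv2.imwrite(f"pics/{n}0.png",c["img"][:,:,::-1])
E
```

```text
pics
{'clock': 0.0, 'joint_pos': array([1.31200980e+00, 2.41414623e-01, 3.75331263e-03, 1.33518066e+00,
       4.98548648e-05, 1.57080472e+00]), 'joint_vel': array([-0.0018839 ,  0.00120844, -0.00021968, -0.00046905, -0.00144386,
       -0.00090421]), 'tau': array([ 2.16594572e-04, -3.72318721e+01,  2.52405488e+01,  1.68782490e-02,
       -8.82400150e-05, -6.00460854e-07]), 'eef_pos': array([0.12778301, 0.48276442, 0.23042322]), 'tool_rot': array([ 1.29036623e-01,  9.91639301e-01, -1.01105705e-03, -1.56692237e-04]), 'ft_force': array([-0.51417395,  0.42676901, -0.20086342]), 'ft_torque': array([ 0.0042077 ,  0.00252871, -0.03924168]), 'grasp_force': 0.0, 'grip_width': 0.0850674184608534}
top 43.746430942730136 320.86113422596395 235.1753333354008 [[ 0.00422091  0.98253681 -0.18602043  0.21658179]
 [-0.9997602   0.00814352  0.02032795  0.00310099]
 [ 0.02148782  0.18589002  0.98233557  1.52546427]
 [ 0.          0.          0.          1.        ]] ['img', 'fov_y', 'cx', 'cy', 'pose']
scene 45.30642228531529 325.96438137668315 234.4448829776906 [[ 0.86104719  0.3915361  -0.32449534  0.06464568]
 [-0.5082169   0.64034508 -0.57591125 -0.8345492 ]
 [-0.01770105  0.66080078  0.75035259  1.11924451]
 [ 0.          0.          0.          1.        ]] ['img', 'fov_y', 'cx', 'cy', 'pose']
```

View pics/top0.png

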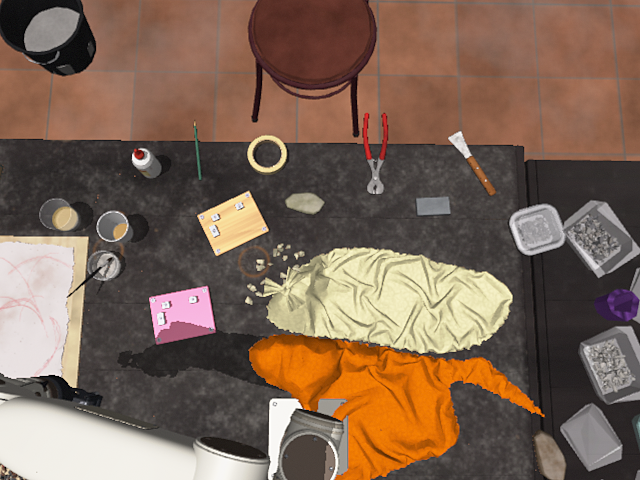

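View pics/scene0.png

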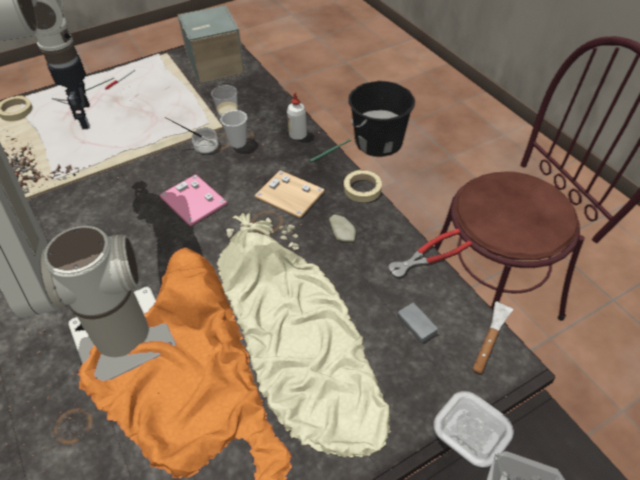

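The top view shows the grey stone at about (433,205), the wooden board at (233,222) with stops near (214,217), (214,231) and (239,204), and a pink look-alike at (182,314). The scene view shows the stone at (418,322) and the board at (290,193).

```bash
cat > h.py <<'E'
import numpy as np, cv2
from workcell import telemetry, vision
from scipy.spatial.transform import Rotation as R
def ray(c,p,z):
    f=240/np.tan(np.radians(c["fov_y"])/2)
    d=c["pose"][:3,:3]@np.array([(p[0]-c["cx"])/f,-(p[1]-c["cy"])/f,-1.]); o=c["pose"][:3,3]
    return (o+d*(z-o[2])/d[2])[:2]
def big(m,lo,hi=1e9,box=None):
    if box is not None:
        k=np.zeros_like(m);x0,y0,x1,y1=box;k[y0:y1,x0:x1]=1;m=m*k
    cs,_=cv2.findContours(m.astype(np.uint8),cv2.RETR_EXTERNAL,cv2.CHAIN_APPROX_NONE)
    return [q for q in cs if lo<cv2.contourArea(q)<hi]
def rect(c,q,z):
    w=np.array([ray(c,p,z) for p in q.reshape(-1,2).astype(float)])*1000
    (x,y),(a,b),t=cv2.minAreaRect(w.astype(np.float32))
    if a>b: a,b,t=b,a,t-90   # t = direction of short side (deg)
    return np.round([x,y,a,b,t],1)
E
python3 - <<'E'
from h import *
boxes={"top":((405,185,465,225),(185,180,280,265)),"scene":((385,290,450,350),(245,160,335,225))}
out=[]
for n in("top","scene"):
    c=vision.camera(n);im=c["img"];hsv=cv2.cvtColor(im,cv2.COLOR_RGB2HSV).astype(int)
    H,S,V=hsv[...,0],hsv[...,1],hsv[...,2]
    b=boxes[n]
    print(n,"stone px",im[205 if n=="top" else 322,433 if n=="top" else 415])
    for th in (70,80,90):
        for q in big((V>th),100,box=b[0]): print("stone",th,cv2.contourArea(q),rect(c,q,.021))
    m=(V>110)
    for q in big(m,800,box=b[1]):
        print("board",cv2.contourArea(q),rect(c,q,.012))
    m=(S<60)&(V>150)
    for q in big(m,5,400,box=b[1]): print("stop",cv2.contourArea(q),q.reshape(-1,2).mean(0).round(1),rect(c,q,.024))
    x0,y0,x1,y1=b[1];A=cv2.resize(im[y0:y1,x0:x1],(400,300),interpolation=cv2.INTER_CUBIC)
    x0,y0,x1,y1=b[0];B=cv2.resize(im[y0:y1,x0:x1],(400,300),interpolation=cv2.INTER_CUBIC)
    out.append(np.hstack([A,B]))
cv2.imwrite("pics/crops.png",np.vstack(out)[:,:,::-1])
E
```

```text
top stone px [132 134 137]
stone 70 1134.5 [ 5.855e+02 -3.375e+02  1.042e+02  1.257e+02  5.000e-01]
stone 80 564.5 [ 592.  -318.2   66.1   87.1    3.6]
stone 90 536.5 [ 582.8 -318.6   47.6   86.8    3.8]
board 2602.5 [534.1 200.5 121.5 150.4  27. ]
stop 14.5 [259.7 261.2] [432.6 126.3   8.6  15.4 -13.7]
stop 9.5 [274.7 252.3] [455.4  89.3   5.5  18.6  79.9]
stop 12.0 [217.6 250.7] [458.  232.6  10.1  10.4 -87.9]
stop 9.0 [263.5 228.5] [517.1 118.8   7.7   7.9 -88.8]
stop 61.5 [213.5 230.3] [511.6 245.7  15.8  30.4 -62.1]
stop 10.5 [201.2 216.6] [5.470e+02 2.792e+02 7.900e+00 1.040e+01 5.000e-01]
stop 33.0 [214.9 216.8] [546.3 244.2  15.3  17.   28. ]
stop 35.5 [238.7 205.3] [577.2 183.8  15.4  18.4  28. ]
stop 11.5 [246.8 194.7] [605.6 163.9   9.4  11.   45.2]
scene stone px [147 150 149]
stone 70 3775.0 [ 588.8 -316.3  148.9  165.   -34.4]
stone 80 2864.5 [ 589.  -316.   148.9  164.2  -34.4]
stone 90 1059.0 [ 596.4 -323.   116.5  141.9  -38.6]
board 1798.0 [535.1 201.1 129.3 156.8  26.9]
stop 21.5 [332.8 219.8] [579.1  41.8   7.8  31.9 -31.1]
stop 91.0 [255.6 221.2] [413.  145.7  35.6  67.1  58.5]
stop 11.5 [298.7 211.6] [517.6 113.1  10.9  13.2  58.5]
stop 12.5 [258.8 193.6] [457.4 229.2  11.6  14.4  58.4]
stop 11.0 [319.  189.1] [606.1 158.3  12.9  13.3 -85.5]
stop 28.0 [305.3 187. ] [577.5 183.9  21.   24.4 -56.8]
stop 48.0 [273.6 182.2] [512.1 246.6  19.   36.1 -63. ]
stop 28.5 [285.3 177.8] [548.6 247.6  20.3  22.6  58.4]
stop 11.5 [280.3 172.4] [547.  272.6  12.4  14.1  58.3]
```

View pics/crops.png

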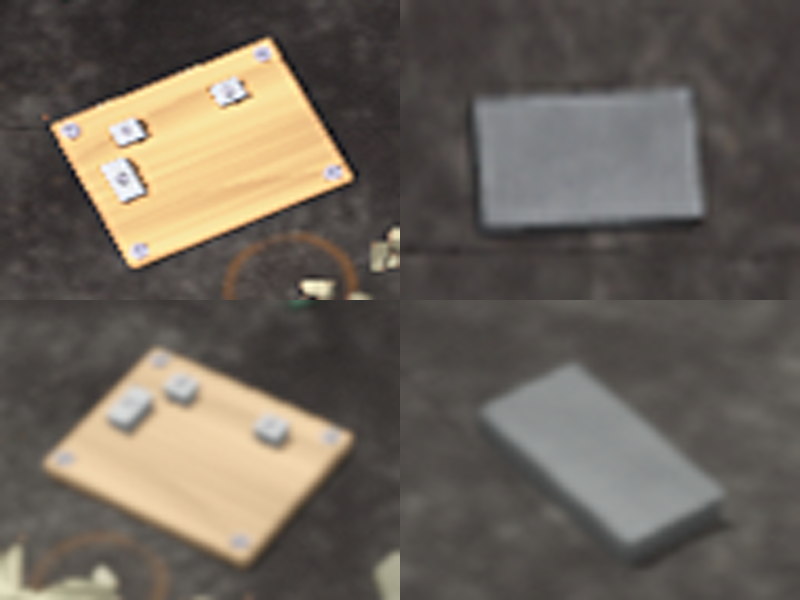

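The crops confirm it: board centre is (534,200), board x at about 27° and board y at about 117°. The end stop is at (512,246) and the side stops at (546,244) and (577,184). The stone is at (583,−319) with its width axis at 3.8°. I'll start by turning the tool so the closing line lies across the stone.

```bash
cat >> h.py <<'E'
def go(x,y,z,yaw):
    """remaining shift/turn in tool axes and row units (yaw of tool y, deg; tool down)"""
    o=telemetry.get_obs(); A=R.from_quat(o["tool_rot"]); t=np.radians(yaw)
    Y=np.array([np.cos(t),np.sin(t),0]);Z=np.array([0,0,-1.]);T=R.from_matrix(np.c_[np.cross(Y,Z),Y,Z])
    print("t",round(o["clock"],2),"pos",(o["eef_pos"]*1000).round(1),"w",round(o["grip_width"]*1000,1),"F",o["ft_force"].round(1),"M",o["ft_torque"].round(2))
    print("shift",(A.inv().apply(np.array([x,y,z])/1000-o["eef_pos"]*1)/.3).round(4),"turn",((A.inv()*T).as_rotvec()/2/np.pi).round(5))
E
python3 -m inch '[[[0,0,0.0198],[0,0,0],-1],[[0,0,0.0198],[0,0,0],-1],[[0,0,0.0198],[0,0,0],-1],[[0,0,0.0198],[0,0,0],-1],[[0,0,0.0198],[0,0,0],-1],[[0,0,0.0198],[0,0,0],-1],[[0,0,0.0198],[0,0,0],-1],[[0,0,0.0198],[0,0,0],-1],[[0,0,0.0198],[0,0,0],-1],[[0,0,0.0198],[0,0,0],-1]]'
python3 -c "
from h import *
go(583,-318.6,230,3.8)"
```

```text
clock: 1.03
eef_pos: [0.1279, 0.4831, 0.231]
tool_rot: [0.685, 0.729, -0.0, 0.0]
ft_force: [0.4, -0.2, -0.4]
grip_width: 0.0853
grasp_force: 0.0
t 1.03 pos [127.9 483.1 231. ] w 85.3 F [ 0.4 -0.2 -0.4] M [ 0.02  0.04 -0.02]
shift [-2.761   1.3492  0.0049] turn [-3.0e-05  1.0e-04 -7.3e-04]
```

```bash
python3 -m inch '[[[0,0,0],[-0.092,0.045,0],-1],[[0,0,0],[-0.092,0.045,0],-1],[[0,0,0],[-0.092,0.045,0],-1],[[0,0,0],[-0.092,0.045,0],-1],[[0,0,0],[-0.092,0.045,0],-1],[[0,0,0],[-0.092,0.045,0],-1],[[0,0,0],[-0.092,0.045,0],-1],[[0,0,0],[-0.092,0.045,0],-1],[[0,0,0],[-0.092,0.045,0],-1],[[0,0,0],[-0.092,0.045,0],-1]]' && python3 -m inch '[[[0,0,0],[-0.092,0.045,0],-1],[[0,0,0],[-0.092,0.045,0],-1],[[0,0,0],[-0.092,0.045,0],-1],[[0,0,0],[-0.092,0.045,0],-1],[[0,0,0],[-0.092,0.045,0],-1],[[0,0,0],[-0.092,0.045,0],-1],[[0,0,0],[-0.092,0.045,0],-1],[[0,0,0],[-0.092,0.045,0],-1],[[0,0,0],[-0.092,0.045,0],-1],[[0,0,0],[-0.092,0.045,0],-1]]'
python3 -m inch '[[[0,0,0],[-0.092,0.045,0],-1],[[0,0,0],[-0.092,0.045,0],-1],[[0,0,0],[-0.092,0.045,0],-1],[[0,0,0],[-0.092,0.045,0],-1],[[0,0,0],[-0.092,0.045,0],-1],[[0,0,0],[-0.092,0.045,0],-1],[[0,0,0],[-0.092,0.045,0],-1],[[0,0,0],[-0.092,0.045,0],-1],[[0,0,0],[-0.092,0.045,0],-1],[[0,0,0],[0,0,0],-1]]'
python3 - <<'E'
from h import *
go(583,-318.6,100,3.8)
c=vision.camera("wrist");cv2.imwrite("pics/w1.png",c["img"][:,:,::-1])
E
```

```text
clock: 1.87
eef_pos: [0.2817, 0.2158, 0.2313]
tool_rot: [0.683, 0.731, 0.0, 0.0]
ft_force: [1.2, 0.3, 0.6]
grip_width: 0.0852
grasp_force: 0.0
clock: 2.7
eef_pos: [0.4352, -0.0506, 0.2312]
tool_rot: [0.683, 0.731, 0.0, -0.0]
ft_force: [0.3, 0.6, -0.7]
grip_width: 0.0855
grasp_force: 0.0
clock: 3.53
eef_pos: [0.5743, -0.2933, 0.2285]
tool_rot: [0.684, 0.729, -0.001, -0.0]
ft_force: [-0.5, 0.2, -0.9]
grip_width: 0.0856
grasp_force: 0.0
t 3.53 pos [ 574.3 -293.3  228.5] w 85.6 F [-0.5  0.2 -0.9] M [0.05 0.02 0.06]
shift [-0.0857  0.0242  0.4283] turn [-0.00019  0.00015 -0.00038]
```

View pics/w1.png

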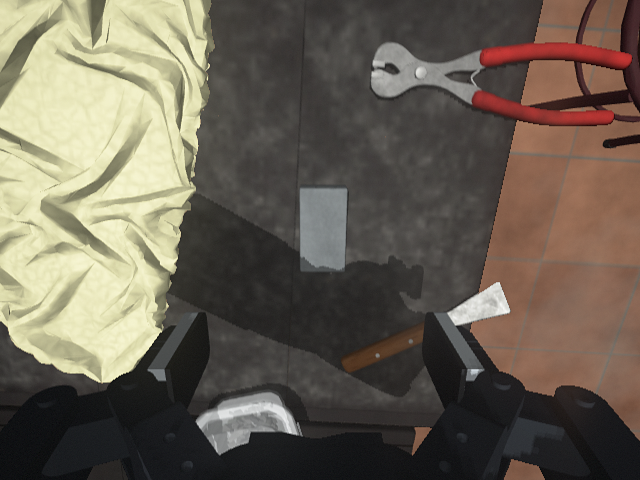

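The wrist view shows the stone at about (323,229), with corners (300,187), (348,188), (344,271) and (301,270). It's partly in shadow, and the jaws are clear of everything nearby.

```bash
python3 - <<'E'
from h import *
c=vision.camera("wrist")
w=np.array([ray(c,p,.021) for p in ((300,187),(348,188),(344.5,271),(301,271))])*1000
print(w.round(1),w.mean(0).round(1))
d=w[0]-w[3]+w[1]-w[2];print("long dir",np.degrees(np.arctan2(d[1],d[0])))
print(np.linalg.norm(np.roll(w,-1,0)-w,axis=1))
E
python3 -m inch '[[[0,0,0],[-0.0215,0.006,0.08],-1],[[0,0,0],[-0.0215,0.006,0.08],-1],[[0,0,0],[-0.0215,0.006,0.08],-1],[[0,0,0],[-0.0215,0.006,0.08],-1],[[0,0,0],[0,0,0.08],-1],[[0,0,0],[0,0,0.08],-1],[[0,0,0],[0,0,0.06],-1],[[0,0,0],[0,0,0],-1]]'
python3 -c "
from h import *
go(583,-318.6,10,3.8)"
```

```text
[[ 556.1 -272.3]
 [ 601.3 -270.2]
 [ 605.7 -354.9]
 [ 561.6 -357.8]] [ 581.2 -313.8]
long dir 93.33224213829828
[45.27752801 84.74378376 44.13563941 85.70330582]
clock: 4.3
eef_pos: [0.5783, -0.3108, 0.0649]
tool_rot: [0.682, 0.731, -0.001, -0.005]
ft_force: [-0.6, 0.2, -0.9]
grip_width: 0.0853
grasp_force: 0.0
t 4.3 pos [ 578.3 -310.8   64.9] w 85.3 F [-0.6  0.2 -0.9] M [0.02 0.06 0.02]
shift [-0.028   0.0151  0.1828] turn [-0.00123 -0.00083  0.00046]
```

```bash
python3 -m inch '[[[0,0,0],[0,0,0],-1],[[0,0,0],[0,0,0],-1]]'
python3 -c "
from h import *
go(582.5,-317,3,3.7)"
```

```text
clock: 4.47
eef_pos: [0.5826, -0.3135, 0.0712]
tool_rot: [0.682, 0.731, 0.0, 0.001]
ft_force: [0.3, -0.2, 0.9]
grip_width: 0.0856
grasp_force: 0.0
t 4.47 pos [ 582.6 -313.5   71.2] w 85.6 F [ 0.3 -0.2  0.9] M [ 0.01  0.04 -0.  ]
shift [-0.0114 -0.0015  0.2273] turn [0.00031 0.00017 0.00067]
```

```bash
python3 -m inch '[[[0,0,0.0005],[-0.005,0,0.04],-1],[[0,0,0],[-0.006,-0.001,0.04],-1],[[0,0,0],[0,0,0.04],-1],[[0,0,0],[0,0,0.04],-1],[[0,0,0],[0,0,0.03],-1],[[0,0,0],[0,0,0.02],-1],[[0,0,0],[0,0,0.01],-1],[[0,0,0],[0,0,0],-1],[[0,0,0],[0,0,0],-1]]'
python3 - <<'E'
from h import *
go(582.5,-317,3,3.7)
c=vision.camera("wrist");cv2.imwrite("pics/w2.png",c["img"][:,:,::-1])
E
```

```text
clock: 5.22
eef_pos: [0.5819, -0.3173, 0.0033]
tool_rot: [0.684, 0.73, 0.0, 0.0]
ft_force: [0.2, -0.3, -0.0]
grip_width: 0.0854
grasp_force: 0.0
t 5.22 pos [ 581.9 -317.3    3.3] w 85.4 F [ 0.2 -0.3 -0. ] M [-0.05 -0.01 -0.04]
shift [0.0007 0.0022 0.001 ] turn [1.e-05 0.e+00 3.e-05]
```

View pics/w2.png

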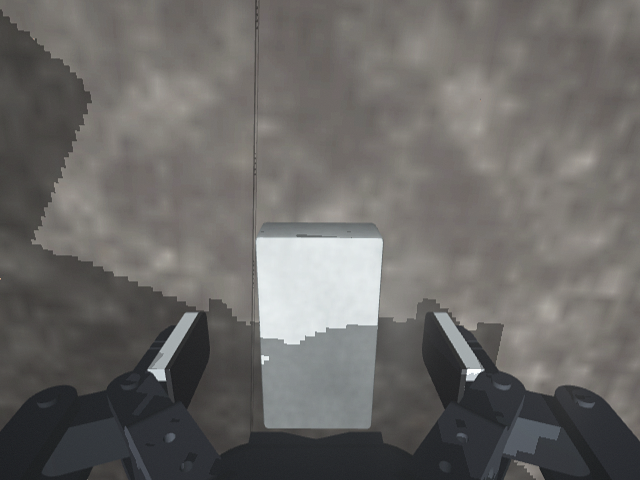

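The stone, spanning columns 257–383 and rows 222–430, sits centred between the two pads at columns 195 and 440. Its angle matches the jaws, so I'll close.

```bash
python3 -m inch '[[[0,0,0],[0,0,0],1],[[0,0,0],[0,0,0],1],[[0,0,0],[0,0,0],1],[[0,0,0],[0,0,0],1],[[0,0,0],[0,0,0],1],[[0,0,0],[0,0,0],1],[[0,0,0],[0,0,0],1],[[0,0,0],[0,0,0],1],[[0,0,0],[0,0,0],1],[[0,0,0],[0,0,0],1]]'
python3 - <<'E'
from h import *
go(582.5,-317,63,3.7)
c=vision.camera("wrist");cv2.imwrite("pics/w3.png",c["img"][:,:,::-1])
x=[ray(c,p,.021)*1000 for p in ((257,237),(383,237),(264,429),(372,429))];print(np.round(x,1))
E
```

```text
clock: 6.1
eef_pos: [0.5824, -0.3176, 0.0043]
tool_rot: [0.684, 0.73, 0.0, 0.001]
ft_force: [0.1, -0.2, 5.5]
grip_width: 0.044
grasp_force: 64.8
t 6.1 pos [ 582.4 -317.6    4.3] w 44.0 F [ 0.1 -0.2  5.5] M [ 0.02  0.1  -0.01]
shift [ 0.0016  0.0007 -0.1956] turn [2.5e-04 1.6e-04 4.0e-05]
[[ 558.2 -277. ]
 [ 602.6 -274.1]
 [ 562.5 -362.7]
 [ 608.4 -359.8]]
```

View pics/w3.png

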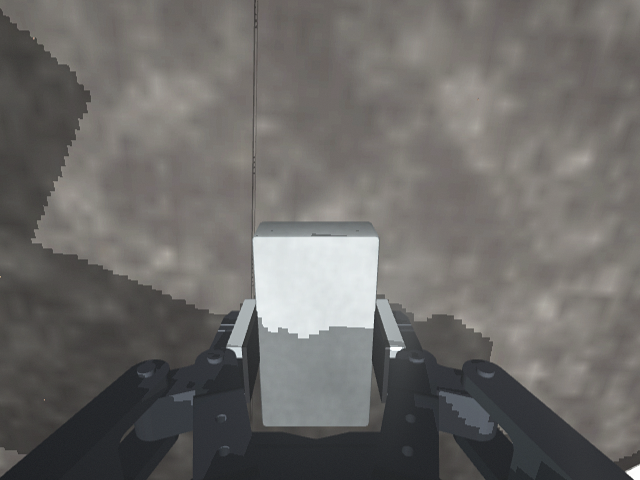

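The stone is held centrally at 44 mm opening and 65 N, flush between the pads. Next I'll lift and turn.

```bash
python3 -m inch '[[[0,0,0],[0,0,-0.03],1],[[0,0,0],[0,0,-0.06],1],[[0,0,0],[0,0,-0.06],1],[[0,0,-0.0108],[0,0,-0.06],1],[[0,0,-0.0108],[0,0,-0.06],1],[[0,0,-0.0108],[0,0,-0.06],1],[[0,0,-0.0108],[0,0,-0.06],1],[[0,0,-0.0108],[0,0,-0.05],1],[[0,0,-0.0108],[0,0,0],1],[[0,0,0],[0,0,0],1]]'
python3 - <<'E'
from h import *
go(530.5,189.7,135,27)
E
```

```text
clock: 6.98
eef_pos: [0.5818, -0.3172, 0.1362]
tool_rot: [0.522, 0.853, 0.0, 0.0]
ft_force: [-0.7, -0.2, -3.2]
grip_width: 0.0443
grasp_force: 64.1
t 6.98 pos [ 581.8 -317.2  136.2] w 44.3 F [-0.7 -0.2 -3.2] M [ 0.01 -0.01  0.05]
shift [1.5822 0.6175 0.0032] turn [7.0e-05 1.0e-04 2.8e-04]
```

```bash
python3 -m inch '[[[0,0,0],[0.04,0.016,0],1],[[0,0,0],[0.08,0.031,0],1],[[0,0,0],[0.08,0.031,0],1],[[0,0,0],[0.08,0.031,0],1],[[0,0,0],[0.08,0.031,0],1],[[0,0,0],[0.08,0.031,0],1],[[0,0,0],[0.08,0.031,0],1],[[0,0,0],[0.08,0.031,0],1],[[0,0,0],[0.08,0.031,0],1],[[0,0,0],[0.08,0.031,0],1]]' && python3 -m inch '[[[0,0,0],[0.08,0.031,0],1],[[0,0,0],[0.08,0.031,0],1],[[0,0,0],[0.08,0.031,0],1],[[0,0,0],[0.08,0.031,0],1],[[0,0,0],[0.08,0.031,0],1],[[0,0,0],[0.08,0.031,0],1],[[0,0,0],[0.08,0.031,0],1],[[0,0,0],[0.08,0.031,0],1],[[0,0,0],[0.08,0.031,0],1],[[0,0,0],[0.08,0.031,0],1]]'
python3 -m inch '[[[0,0,0],[0.02,0.01,0],1],[[0,0,0],[0,0,0],1],[[0,0,0],[0,0,0],1]]'
python3 - <<'E'
from h import *
go(530.5,189.7,40,27)
c=vision.camera("wrist");cv2.imwrite("pics/w4.png",c["img"][:,:,::-1]);np.save("w4pose.npy",c["pose"])
E
```

```text
clock: 7.82
eef_pos: [0.5553, -0.0725, 0.1339]
tool_rot: [0.523, 0.852, -0.001, -0.002]
ft_force: [0.2, 0.4, -2.5]
grip_width: 0.0444
grasp_force: 64.1
clock: 8.65
eef_pos: [0.5291, 0.183, 0.134]
tool_rot: [0.523, 0.852, -0.001, -0.001]
ft_force: [0.2, -0.5, -2.9]
grip_width: 0.0446
grasp_force: 64.1
clock: 8.9
eef_pos: [0.5297, 0.1885, 0.1343]
tool_rot: [0.522, 0.853, -0.001, -0.001]
ft_force: [-0.0, 0.2, -1.3]
grip_width: 0.0442
grasp_force: 64.0
t 8.9 pos [529.7 188.5 134.3] w 44.2 F [-0.   0.2 -1.3] M [-0.03  0.07  0.01]
shift [0.0026 0.0049 0.3144] turn [-4.1e-04  6.0e-05  1.0e-04]
```

View pics/w4.png

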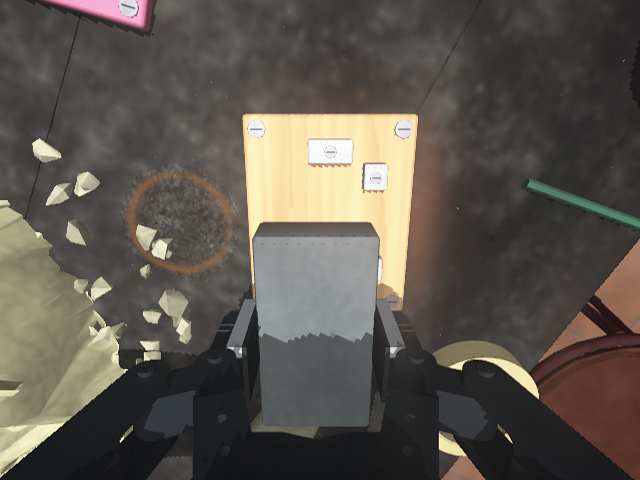

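The wrist view shows the board ahead of the held stone. The end stop is at about (330,151), the +y side stop at (376,177), and the tape is clear to the right. I'll use this view to refine the stop positions.

Run:
```python
from h import *
c=vision.camera("wrist");im=c["img"]
hsv=cv2.cvtColor(im,cv2.COLOR_RGB2HSV);m=(hsv[...,1]<50)&(hsv[...,2]>110)
m=cv2.morphologyEx(m.astype(np.uint8),cv2.MORPH_CLOSE,np.ones((7,7)))
for b in ((298,130,358,172),(357,157,396,200)):
    for q in big(m,200,box=b): print(cv2.boundingRect(q),rect(c,q,.024))
q=np.array([ray(c,p,.012)*1000 for p in ((243,114),(417,114),(405,305))]);print(q.round(1))
t=np.radians(27);X=np.array([np.cos(t),np.sin(t)]);Y=np.array([-X[1],X[0]])
e=[ray(c,p,.024)*1000 for p in ((308,164),(353,164),(363,163),(363,191))]
tcp=telemetry.get_obs()["eef_pos"][:2]*1000
for p in e+list(q): print("rel TCP in board axes",((p-tcp)@np.c_[X,Y]).round(1))
d=q[1]-q[0];print("x dir",np.degrees(np.arctan2(d[1],d[0])))
print("stone front corners rel", [((ray(c,p,.134-.0043+.021)*1000-tcp)@np.c_[X,Y]).round(1) for p in((254,237),(379,237))])
```

```text
(308, 138, 45, 25) [510.1 247.   15.4  29.3 -63. ]
(363, 162, 25, 28) [544.7 245.9  16.5  18.1  27.1]
[[447.9 240.7]
 [551.9 293.8]
 [619.5 167.4]]
rel TCP in board axes [-5.5 53. ]
rel TCP in board axes [24.5 53. ]
rel TCP in board axes [31.2 53.7]
rel TCP in board axes [31.9 34.8]
rel TCP in board axes [-49.2  84.6]
rel TCP in board axes [67.6 84.7]
rel TCP in board axes [ 70.4 -58.5]
x dir 27.03132140776722
stone front corners rel [array([-22.1,  42.5]), array([22.3, 42.5])]
```

Gaps to the stops are about 9 mm at the side and 10.5 mm at the end, with the angle at 27°. I'll descend to just above the board.

```bash
python3 -m inch '[[[0,0,0],[0,0,0.05],1],[[0,0,0],[0,0,0.07],1],[[0,0,0],[0,0,0.07],1],[[0,0,0],[0,0,0.07],1],[[0,0,0],[0,0,0.06],1],[[0,0,0],[0,0,0.04],1],[[0,0,0],[0,0,0.02],1],[[0,0,0],[0,0,0],1],[[0,0,0],[0,0,0],1],[[0,0,0],[0,0,0],1]]'
python3 -c "
from h import *
go(533,201.8,16.3,27)"
```

```text
clock: 9.83
eef_pos: [0.5316, 0.1887, 0.0224]
tool_rot: [0.523, 0.853, 0.001, 0.001]
ft_force: [0.4, 1.4, -2.0]
grip_width: 0.0444
grasp_force: 64.0
t 9.83 pos [531.6 188.7  22.4] w 44.4 F [ 0.4  1.4 -2. ] M [-0.01  0.03  0.01]
shift [0.0368 0.0239 0.0204] turn [ 3.2e-04  5.0e-05 -2.0e-05]
```

```bash
for i in 1; do python3 -m inch '[[[0,0,0],[0,0,0.007],1],[[0,0,0],[0,0,0.005],1],[[0,0,0],[0,0,0],1],[[0,0,0],[0,0,0],1]]'; python3 -m inch '[[[0,0,0],[0,0,0.003],1],[[0,0,0],[0,0,0],1],[[0,0,0],[0,0,0],1]]';python3 -m inch '[[[0,0,0],[0,0,0.002],1],[[0,0,0],[0,0,0],1],[[0,0,0],[0,0,0],1]]'; done | grep -E 'eef|force'
```

```text
eef_pos: [0.5306, 0.189, 0.018]
ft_force: [1.2, 1.1, -1.9]
grasp_force: 64.0
eef_pos: [0.5305, 0.1889, 0.0168]
ft_force: [0.1, -0.2, -1.8]
grasp_force: 64.0
eef_pos: [0.5307, 0.1889, 0.0163]
ft_force: [-0.4, -0.1, -1.4]
grasp_force: 64.1
```

Not in contact with the board yet, so I'll keep lowering in 0.6 mm steps.

```bash
(python3 -m inch '[[[0,0,0],[0,0,0.002],1],[[0,0,0],[0,0,0],1],[[0,0,0],[0,0,0],1]]';python3 -m inch '[[[0,0,0],[0,0,0.002],1],[[0,0,0],[0,0,0],1],[[0,0,0],[0,0,0],1]]') | grep -E 'eef|ft_force'
```

```text
eef_pos: [0.5307, 0.1889, 0.0162]
ft_force: [-1.9, -1.0, 4.9]
eef_pos: [0.5307, 0.189, 0.0162]
ft_force: [-2.4, -1.4, 7.9]
```

Contact is at z = 16.2, with stiffness around 5–8 N/mm. I'll unload slightly and slide towards both stops.

```bash
(python3 -m inch '[[[0,0,0],[0,0,-0.003],1],[[0,0,0],[0.005,0.005,0],1],[[0,0,0],[0.007,0.006,0],1],[[0,0,0],[0.007,0.006,0],1],[[0,0,0],[0.005,0.004,0],1],[[0,0,0],[0,0,0],1],[[0,0,0],[0,0,0],1]]') | grep -E 'eef|ft_force'
python3 -c "
from h import *
go(533,201.8,16.3,27)"
```

```text
eef_pos: [0.5337, 0.1983, 0.0162]
ft_force: [-0.6, -3.8, 5.4]
t 11.75 pos [533.7 198.3  16.2] w 44.4 F [-0.6 -3.8  5.4] M [-0.69  0.06 -0.01]
shift [ 0.0112  0.0033 -0.0003] turn [0.00018 0.0001  0.00011]
```

```bash
cat >> h.py <<'E'
def st():
    o=telemetry.get_obs();t=np.radians(27);M=np.array([[np.cos(t),np.sin(t)],[-np.sin(t),np.cos(t)]])
    F=o["ft_force"];p=o["eef_pos"]*1000;a=R.from_quat(o["tool_rot"]).as_matrix()
    print("t%.1f board-axes pos"%o["clock"],(M@(p[:2]-[534,200.5])).round(2),"z%.2f"%p[2],"F",(M@F[:2]).round(1),"Fz%.1f"%F[2],"M",o["ft_torque"].round(2),"yaw%.2f"%np.degrees(np.arctan2(a[1,1],a[0,1])),"w%.1f"%(o["grip_width"]*1e3))
E
S='python3 -c "from h import *;st()"'
python3 -m inch '[[[0,0,0],[0.002,0.002,-0.002],1],[[0,0,0],[0,0,0],1],[[0,0,0],[0,0,0],1]]'>/dev/null; eval $S
python3 -m inch '[[[0,0,0],[0.003,0.002,0],1],[[0,0,0],[0,0,0],1],[[0,0,0],[0,0,0],1]]'>/dev/null; eval $S
python3 -m inch '[[[0,0,0],[0.002,0.002,0],1],[[0,0,0],[0,0,0],1],[[0,0,0],[0,0,0],1]]'>/dev/null; eval $S
```

```text
t12.0 board-axes pos [-0.91 -0.41] z16.24 F [0.1 0.1] Fz0.3 M [ 0.03 -0.17 -0.02] yaw27.07 w44.4
t12.2 board-axes pos [-0.76  0.15] z16.25 F [-0.1 -1. ] Fz-1.5 M [ 0.   -0.18  0.02] yaw27.06 w44.4
t12.5 board-axes pos [-0.46  0.69] z16.27 F [ 0.1 -1.1] Fz-2.1 M [-0.1  -0.07  0.  ] yaw27.05 w44.6
```

```bash
S='python3 -c "from h import *;st()"'
python3 -m inch '[[[0,0,0],[0.003,0.002,0],1],[[0,0,0],[0,0,0],1],[[0,0,0],[0,0,0],1]]'>/dev/null; eval $S
python3 -m inch '[[[0,0,0],[0.002,0.002,0],1],[[0,0,0],[0,0,0],1],[[0,0,0],[0,0,0],1]]'>/dev/null; eval $S
python3 -m inch '[[[0,0,0],[0.002,0.002,0],1],[[0,0,0],[0,0,0],1],[[0,0,0],[0,0,0],1]]'>/dev/null; eval $S
```

```text
t12.8 board-axes pos [0.01 1.44] z16.26 F [-0.5 -0.3] Fz-2.0 M [-0.21  0.    0.04] yaw27.04 w44.4
t13.0 board-axes pos [0.11 1.46] z16.29 F [-2.9 -3.6] Fz-0.2 M [-0.92  0.26  0.09] yaw27.02 w44.5
t13.2 board-axes pos [0.12 1.48] z16.27 F [-4.7 -6.2] Fz0.7 M [-1.35  0.31  0.16] yaw27.00 w44.4
```

Both contacts are now felt: position has stopped and the forces are −4.7 and −6.2 N. The moment Mz = +0.16 suggests only the +y side stop is bearing, so I'll ease the stone a little counter-clockwise until both side stops bear.

```bash
S='python3 -c "from h import *;st()"'
python3 -m inch '[[[0,0,-0.0005],[0.001,0.001,0],1],[[0,0,0],[0,0,0],1],[[0,0,0],[0,0,0],1]]'>/dev/null; eval $S
python3 -m inch '[[[0,0,-0.0007],[0.001,0.001,0],1],[[0,0,0],[0,0,0],1],[[0,0,0],[0,0,0],1]]'>/dev/null; eval $S
python3 -m inch '[[[0,0,-0.0007],[0,0.001,0],1],[[0,0,0],[0,0,0],1],[[0,0,0],[0,0,0],1]]'>/dev/null; eval $S
```

```text
t13.5 board-axes pos [0.13 1.5 ] z16.28 F [-4.7 -5.6] Fz1.7 M [-1.58  0.43 -0.13] yaw27.12 w44.7
t13.8 board-axes pos [0.15 1.48] z16.33 F [-5.5 -6.2] Fz2.6 M [-1.66  0.5  -0.43] yaw27.30 w44.2
t14.0 board-axes pos [0.   1.43] z16.31 F [-7.3 -6.5] Fz2.4 M [-1.71  0.6  -0.6 ] yaw27.53 w44.6
```

```bash
S='python3 -c "from h import *;st()"'
python3 -m inch '[[[0,0,0.0008],[0,0,0],1],[[0,0,0.0007],[0,0,0],1],[[0,0,0],[0,0,0],1],[[0,0,0],[0,0,0],1]]'>/dev/null; eval $S
python3 -m inch '[[[0,0,0],[0.001,0.002,0],1],[[0,0,0],[0,0,0],1],[[0,0,0],[0,0,0],1]]'>/dev/null; eval $S
python3 -m inch '[[[0,0,0],[0.001,0.002,0],1],[[0,0,0],[0,0,0],1],[[0,0,0],[0,0,0],1]]'>/dev/null; eval $S
```

```text
t14.3 board-axes pos [0.16 1.5 ] z16.32 F [-6.5 -6.3] Fz2.7 M [-1.78  0.64  0.08] yaw27.10 w44.9
t14.6 board-axes pos [0.12 1.49] z16.31 F [-7.3 -7.3] Fz4.8 M [-2.05  0.81  0.04] yaw27.08 w44.2
t14.8 board-axes pos [0.15 1.47] z16.33 F [-10.   -7.4] Fz4.6 M [-2.31  0.91  0.1 ] yaw27.07 w44.5
```

```bash
S='python3 -c "from h import *;st()"'
python3 -m inch '[[[0,0,-0.0001],[0.001,0,0.0015],1],[[0,0,0],[0,0,0],1],[[0,0,0],[0,0,0],1],[[0,0,0],[0,0,0],1]]'>/dev/null; eval $S
python3 - <<'E'
from h import *
c=vision.camera("wrist");im=c["img"]
a=cv2.resize(im[180:460,200:440],(480,560))
s=vision.camera("scene")["img"][150:230,240:340];s=cv2.resize(s,(320,256),interpolation=cv2.INTER_CUBIC)
t=vision.camera("top")["img"][180:260,185:285];t=cv2.resize(t,(320,256),interpolation=cv2.INTER_CUBIC)
o=np.zeros((560,800,3),np.uint8);o[:,:480]=a;o[:256,480:]=s;o[280:536,480:]=t
cv2.imwrite("pics/end.png",o[:,:,::-1]);st()
E
```

```text
t15.2 board-axes pos [0.16 1.51] z16.30 F [-10.5  -8.7] Fz8.5 M [-2.46  1.05  0.06] yaw27.09 w44.7
t15.3 board-axes pos [0.18 1.49] z16.33 F [-10.8  -9.9] Fz7.5 M [-2.42  1.09  0.05] yaw27.09 w44.6
```

View pics/end.png

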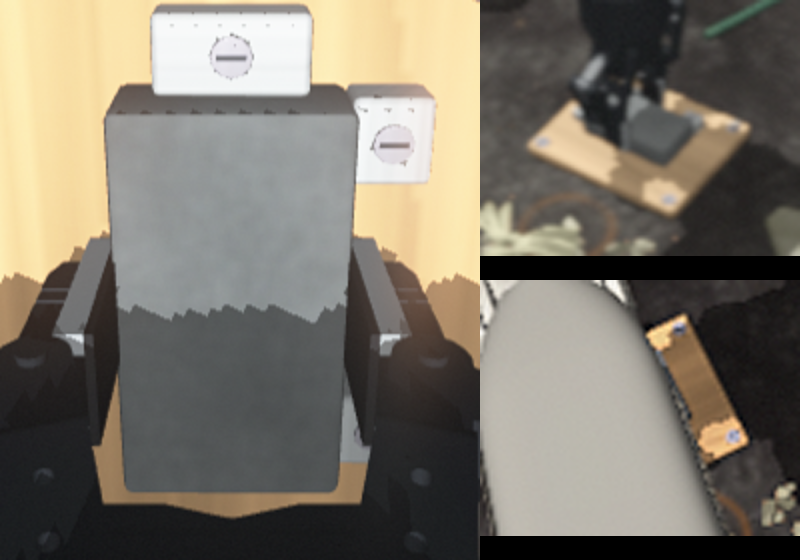

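The picture shows the stone's end flush with the end stop (crop about (230,90)) and its long side flush with the +y side stop (about (355,140)). It lies flat on the board, and the forces are steady at about 10 N against each stop. I'll hand it in.

```bash
python3 -c "
from workcell import workorder
print(workorder.job_done())"
```

```text
the job is handed in; nothing more can be done
None
```

I handed the job in at 15.3 s with the stone lying flat on the wooden board, still gripped and pressed at about 10 N against both the side stops and the end stop; the other things were not touched. The −y side stop was hidden from the cameras, so its contact is judged from the near-zero twist reading.

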